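# Fit the card clip to the display stand and hold its mast drawn out

### The arm

A 6-joint arm with a two-finger parallel gripper is mounted at the origin on the work surface. World frame = base frame: x ahead of the robot, y to its left, z up, the work surface at z = 0. Lengths are in m, angles in rad, forces in N, time in s.
With the tool pointing down it reaches from about 0.3 to 0.75 m from the base axis. Payload 8.5 kg.
Tool frame: the origin (TCP) lies midway between the tips of the shut fingers; the grasp point (between the pads) lies 19 mm behind it; z points along the fingers, y is the line along which they close (so a half turn about z gives the same grasp; the last joint's range is limited). The gripper opens to 85 mm and grips with 20 to 120 N. Pads are 22 mm wide; open, the fingers measure 114 mm over their backs; the gripper's body (76 mm by 85 mm) begins 54 mm behind the grasp point. The pads swing forward as they close: fully open they stand 13 mm farther back than shut.
Start: joints at [1.062, 0.381, 1.297, -0, 1.464, -0.215], TCP at [0.159, 0.526, 0.231] pointing down, gripper open.
Joint ranges: [-3.11, 3.11], [-0.89, 2.33], [0.22, 2.48], [-1.42, 4.56], [0.17, 2.85], [-2.88, 2.88]. Speed limits (rad/s): [2.39, 2.39, 3.14, 3.14, 3.14, 3.14].

### API

Orientations are given as [roll, pitch, yaw] about the fixed x, y, z axes, in that order (R = Rz(yaw) Ry(pitch) Rx(roll)).
In Python, from station import status, viewer, ticket gives the robot as it stands.
- The arm moves only by the shell command python3 -m inch 'ROWS' [FORCE]. ROWS is JSON, a list of rows, each an object of numbers: "tx", "ty", "tz": the shift along the tool's x, y, z in units of 40 mm (1.0 is 40 mm); "ax", "ay", "az": the turn, a rotation vector about the tool's x, y, z in units of 6 degrees (1.0 is 6 degrees); "fingers": the opening, from -1 (shut) to 1 (fully open). A call has 1 to 12 rows; each row is the pose to reach, as a shift and turn from the pose commanded when the call began, along the tool's axes at that moment; what a row does not reach only later rows make up. A row lasts 1/12 s, in which the tool goes at most 41.7 mm and 7.16 degrees, less where a joint would pass 70% of its speed; a pose out of reach is approached as far as the arm can. A call with a gripper value outside its range is refused whole. The fingers move at their own pace and stop on an object; FORCE is the grip in N (left out, the last holds). Time passes only in rows, so rows that repeat a pose let the fingers close. It gives the time, the measured TCP pose, the force, the opening and the grip force at its end, in the units of the state.
- status.state(): the state, without advancing time (a new reading comes with each control period).
- viewer.snapshot(name): name is "side" or "top" or "wrist"; returns a dict with "frame" (420x560x3 uint8, blue, green, red), "depth" (420x560 float32, m along the optical axis (not along the pixel's ray), 0 where there is no reading), "intrinsics" (3x3 intrinsics, pixels), "R" (3x3) and "t" (3): a world point X has camera coordinates R X + t; the wrist camera has in their place "hand_eye" (4x4, takes a point from camera to tool coordinates, whose origin is the TCP and whose axes are the flange's). Camera axes: x right, y down, z forward; pixel columns grow to the right and rows downward; lengths in m; the calibration is good to about 2 mm. A picture is of the moment at which its call begins: read the wrist's pose just before it.
- ticket.job_done(): hands the job in; it is judged then, once.
The state is a dict: "t": time; "q": joint angles; "dq": joint speeds; "effort": joint torques, N m; "tcp_pos": TCP position; "ee_rot": TCP orientation; "ft_force": force on the tool from outside, world axes, zero at the start; "torque": the same for the moment, N m; "finger_gap": finger opening in m; "grasp_force": force on a finger pad.
Only numpy, scipy, OpenCV 4.12 (cv2) and the standard library are available. Lean on these libraries where they do the work, as an engineer would, in place of code of your own. Each camera call takes 0.05 s, during which the arm holds its last target. There are 200 camera calls.

### The job

Set up the card display stand on the craft table: push the loose card clip down over the T-shaped tip of the stand's mast as far as it goes, then give it a quarter turn, either way, so that it locks under the T. Then pull the mast straight up by the clip, about 6 cm out of its tube, until the dark ring around the mast has just come clear of the rim - not right out - and finish while still holding it there by the clip, steady and upright, so that I can tighten the screw. Leave the bottle, pencil cup, tape and glue stick where they are.

Things in the scene. Friction and masses are not known exactly. Their poses are not given: they have to be found in the camera images.
- stand: Display stand, fixed to the table: dark steel foot 130 x 110 x 14 mm, in its middle an upright square aluminium tube 40 x 40 mm outside, rim 120 mm above the table. A black thumbscrew on the tube's +x side reaches 42 mm from the axis, 84 to 106 mm up (only for show). Origin: underside of the foot, on the tube's axis; z up; x along the 130 mm side.
- stand_rim (a point): Middle of the bore's mouth at the tube's rim, 120 mm above the table; axes as the stand's. The square bore is 22 x 22 mm and goes down to 14 mm above the table.
- mast: Loose square steel bar 20 x 20 x 126 mm in the bore (1 mm play each side), about 0.3 kg, 147 mm high with its T; it drops back if let go. A dark ring 4 mm high goes round it 44 to 48 mm above its foot, wholly clear of the rim when the mast has risen 62 mm. Origin: centre of its foot; z up along the bar; x along the T-bar, which lies along the stand's x within a few degrees.
- mast_shoulder (a point): Centre of the flat top (shoulder) of the mast's square bar, 126 mm above its foot, 20 mm above the rim at the start; axes as the mast's. The neck stands on it.
- mast_tip (a point): Middle of the mast's very top, 21 mm above the shoulder; axes as the mast's. From the shoulder up: neck 8 mm diameter and 12 mm high; T-bar 28 mm long (mast's x), 8 mm wide, 6 mm high; ridge 23 x 4 mm, 3 mm high.
- clip: Card clip, loose, upright on the table, 64 mm high, 0.12 kg: grey round socket 46 mm diameter, 30 mm high, with a flat jaw block on top. Underside: slot along the clip's x, 38 x 14 mm, between two lips 6 mm thick; above them a round chamber 38 mm in diameter, up to 24 mm. Origin: centre of its underside, z up. Half a turn about z makes no difference.
- clip_grip (a point): Where to grip the clip: in its aluminium jaw block, 50 mm above its underside; axes as the clip's. The block is 40 mm long (x), 16 mm thick (y), from 30 to 64 mm above the underside. Set on the T, the clip's underside rests on the shoulder and it turns freely (no stop); turned a quarter and pulled, it rises 6 mm before its lips take the T-bar and lift the mast.
- bottle: Clear water bottle standing on the table, 64 mm diameter, 200 mm high; origin at its underside. Not to be moved.
- pencil_cup: White cup of pencils, 80 mm diameter, 95 mm high, pencils up to 190 mm; origin at its underside. Not to be moved.
- tape: Roll of tape lying flat, 90 mm diameter, 24 mm high; origin at the centre of its underside. Not to be moved.
- glue: White glue stick standing upright, 30 mm diameter, 92 mm high; origin at its underside. Not to be moved.
Mind the look-alikes: they are no part of the job. Of the things that look like the clip, the largest one is meant.

How it is judged:
By the outcome, as a careful person would: the job done as asked, in the order asked, and still so for the second after the job is handed in, while the arm keeps its last pose, push and grip.
It also fails if it takes over 56 s, if anything falls off the work surface, if the arm or the gripper's body presses on something with over 40 N, if the wrist force passes 120 N, or if a joint passes its speed limit or range.

## Working session

There is one attempt and no reset: what is moved stays moved. The work goes in short steps, Python scripts to look and compute and a shell command to move; the robot and the scene stay as the last step left them, time stands still between calls to the robot, and variables do not carry over. Pictures are saved under pics/ and viewed, at most 10 in all, crops included, and the job is handed in when it is done.

```bash
mkdir -p pics; cat > h.py <<'E'
import numpy as np, cv2
from station import status, viewer, ticket
def snap(n):
    s=viewer.snapshot(n); return s
def world(s,u,v):
    z=s["depth"][int(v),int(u)]; K=np.array(s["intrinsics"])
    c=np.linalg.inv(K)@[u,v,1]*z
    return np.array(s["R"]).T@(c-np.array(s["t"]))
def cloud(s):
    d=s["depth"];K=np.array(s["intrinsics"]);v,u=np.mgrid[:d.shape[0],:d.shape[1]]
    c=np.stack([(u-K[0,2])/K[0,0]*d,(v-K[1,2])/K[1,1]*d,d],-1)
    return (c-np.array(s["t"]))@np.array(s["R"])
E
python3 - <<'E'
from h import *
import pickle
st=status.state();print(st)
a=snap("top");b=snap("side")
pickle.dump((a,b),open("s0.pkl","wb"))
cv2.imwrite("pics/top0.png",a["frame"]);cv2.imwrite("pics/side0.png",b["frame"])
for s in(a,b): print(s["intrinsics"],s["R"],s["t"])
E
```

```text
{'t': 0.0, 'q': array([ 1.06171001e+00,  3.81209043e-01,  1.29829427e+00,  7.67924203e-06,
        1.46360477e+00, -2.15314031e-01]), 'dq': array([-0.00013958, -0.00115993,  0.00040305, -0.00024054, -0.00042936,
       -0.00033562]), 'effort': array([-1.04316114e-03, -4.48460770e+01, -2.31278390e+01, -2.06842724e-04,
        4.69969251e-03,  2.23327405e-06]), 'tcp_pos': array([0.15911574, 0.52616123, 0.23069348]), 'ee_rot': array([-3.14011384e+00, -3.31236513e-04,  2.84781930e+00]), 'ft_force': array([-0.85700351, -0.73464357,  1.17275589]), 'torque': array([ 0.01190455,  0.01011213, -0.02532482]), 'grasp_force': 0.0, 'finger_gap': 0.08515929658989903}
[[530.87929753   0.         280.69372356]
 [  0.         530.87929753 212.00478705]
 [  0.           0.           1.        ]] [[-0.01079817 -0.99992334  0.00605996]
 [-0.98225583  0.00947222 -0.18730661]
 [ 0.18723485 -0.007975   -0.98228281]] [-0.00283412  0.60678691  1.34026603]
[[382.83686831   0.         278.896364  ]
 [  0.         382.83686831 212.3794218 ]
 [  0.           0.           1.        ]] [[-0.95141662 -0.30790495  0.00097853]
 [-0.2088358   0.64295423 -0.73688362]
 [ 0.22626096 -0.70128768 -0.67601891]] [0.58313422 0.20873659 0.82383698]
```

View pics/top0.png

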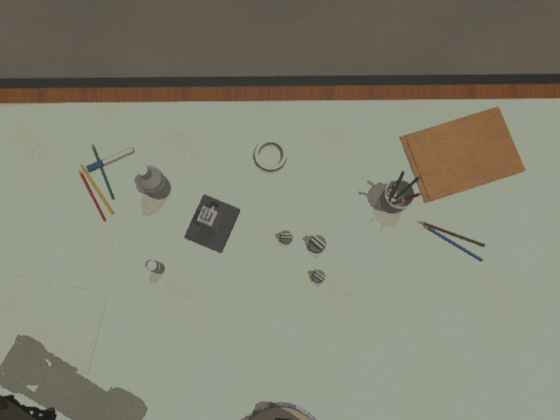

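View pics/side0.png

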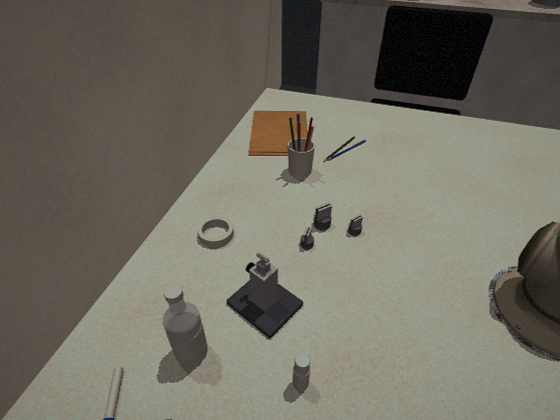

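The top view shows three clip look-alikes at about (285,237), (316,243) and (318,276). The one at (316,243), which is (323,216) in the side view, looks largest and so fits the description. The stand is at (211,220) top. I'll measure them and confirm in a crop.

```bash
python3 - <<'E'
from h import *
import pickle
a,b=pickle.load(open("s0.pkl","rb"))
A=cloud(a);B=cloud(b)
def rect(P,n):
    P=P[:,:2]*1000
    r=cv2.minAreaRect(P.astype(np.float32));bx=cv2.boxPoints(r);e=[bx[1]-bx[0],bx[2]-bx[1]];L=max(e,key=np.linalg.norm)
    print(n,len(P),np.round(r[0],1),np.round(r[1],1),"long axis deg",round(np.degrees(np.arctan2(L[1],L[0]))%180,1))
for u,v in[(285,237),(316,243),(318,276)]:
    w=A[v-16:v+17,u-16:u+17].reshape(-1,3); w=w[w[:,2]>.012]
    zt=np.percentile(w[:,2],98); print((u,v),"top z",zt); rect(w,"all"); rect(w[w[:,2]>zt-.008],"top")
    c=w[w[:,2]>zt-.008].mean(0); 
    q=B.reshape(-1,3); q=q[(np.hypot(*(q[:,:2]-c[:2]).T)<.035)&(q[:,2]>.01)]
    if len(q): print(" side top z",np.percentile(q[:,2],98)); rect(q[q[:,2]>np.percentile(q[:,2],98)-.02],"side")
w=A[190:256,180:245].reshape(-1,3)
rect(w[(w[:,2]>.007)&(w[:,2]<.03)],"foot")
rect(w[w[:,2]>.1125],"above rim-"); rect(w[w[:,2]>.152],"T"); print(w[:,2].max())
q=B.reshape(-1,3);c=w[w[:,2]>.1125].mean(0)
q=q[np.hypot(*(q[:,:2]-c[:2]).T)<.06]
print("side zmax",q[:,2].max());rect(q[(q[:,2]>.15)],"sideT")
c1=cv2.resize(a["frame"][180:300,180:340],(640,480),interpolation=2)
c2=cv2.resize(b["frame"][190:350,220:380],(480,480),interpolation=2)
cv2.imwrite("pics/c.png",np.clip(1.6*np.hstack([cv2.resize(c1,(400,300)),cv2.resize(c2,(400,400))[:300] if 0 else cv2.resize(c2,(400,300))]),0,255))
for n,u,v in[("bottle",152,183),("cup",398,196),("tape",270,156),("glue",155,267)]:
    w=A[v-16:v+17,u-16:u+17].reshape(-1,3);w=w[w[:,2]>.012]; print(n,w.mean(0),w[:,2].max())
E
```

```text
(285, 237) top z 1.4301926537160856
all 137 [453.3 -17.5] [ 29.7 218. ] long axis deg 177.5
top 8 [345.    2.1] [0. 0.] long axis deg 0.0
(316, 243) top z 0.06989086398171214
all 245 [450.1 -48.5] [ 44.  228.9] long axis deg 143.4
top 62 [436.2 -62. ] [ 36.5 219.9] long axis deg 154.3
 side top z 0.06448156414471007
side 149 [ 528.2 -103.2] [41.5 19.3] long axis deg 49.5
(318, 276) top z 1.4301926537160856
all 139 [395.2 -59.9] [ 31.5 159. ] long axis deg 133.7
top 7 [345.    2.1] [0. 0.] long axis deg 0.0
foot 1462 [587.1 178. ] [161.8 172. ] long axis deg 94.0
above rim- 272 [483.8  88. ] [322.4  50.8] long axis deg 40.7
T 57 [465.9  96.8] [306.1  24.2] long axis deg 33.6
1.4301926537160856
side zmax 0.1620008263630269
sideT 68 [588.6 177.3] [ 8.7 27.6] long axis deg 157.9
bottle [0.67341132 0.31375888 0.12730557] 1.4301926537160856
cup [ 0.64282081 -0.31428752  0.08518167] 1.4301926537160856
tape [0.76643147 0.01784241 0.0470682 ] 1.4301926537160856
glue [0.46260545 0.30832103 0.09325901] 1.4301926537160856[ WARN:0@0.545] global loadsave.cpp:1063 imwrite_ Unsupported depth image for selected encoder is fallbacked to CV_8U.
```

View pics/c.png

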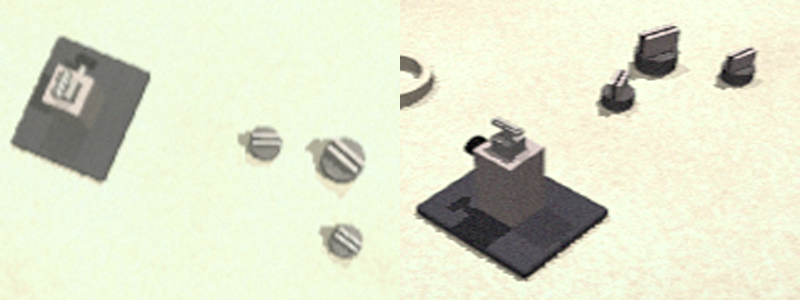

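The crop confirms it. The clip at crop (340,160), (657,50) in the side half, is clearly larger than the other two. The depth holes corrupted some of the fits, so I'll refit with them removed.

```bash
cat >> h.py <<'E'
def rect(P,n):
    P=P[:,:2]*1000
    if len(P)<4: print(n,len(P));return
    r=cv2.minAreaRect(P.astype(np.float32));bx=cv2.boxPoints(r);e=[bx[1]-bx[0],bx[2]-bx[1]];L=max(e,key=np.linalg.norm)
    print(n,len(P),np.round(r[0],1),np.round(r[1],1),"long axis deg",round(float(np.degrees(np.arctan2(L[1],L[0]))%180),1),"mean",np.round(P.mean(0),1))
def near(C,x,y,r,z0,z1,d):
    q=C[d>0.05]; return q[(np.hypot(q[:,0]-x,q[:,1]-y)<r)&(q[:,2]>z0)&(q[:,2]<z1)]
E
python3 - <<'E'
from h import *
import pickle
a,b=pickle.load(open("s0.pkl","rb"))
for n,s in(("top",a),("side",b)):
    C=cloud(s);d=s["depth"];print(n)
    for z0,z1 in((.008,.1),(.056,.075)): rect(near(C,.528,-.103,.04,z0,z1,d),("clip",z0))
    rect(near(C,.588,.177,.12,.009,.02,d),"foot"); rect(near(C,.588,.177,.05,.112,.128,d),"rim")
    rect(near(C,.588,.177,.05,.134,.148,d),"shoulder"); rect(near(C,.588,.177,.05,.150,.17,d),"T")
    q=near(C,.588,.177,.05,.08,.17,d);print("zmax",q[:,2].max(), "clip z",np.percentile(near(C,.528,-.103,.04,.03,.1,d)[:,2],[50,90,98]))
    for k,x,y in(("small1",.55,-.03),("small2",.46,-.105)): rect(near(C,x,y,.05,.01,.07,d),k)
E
```

```text
top
('clip', 0.008) 244 [ 524.5 -104. ] [43.3 45.1] long axis deg 123.0 mean [ 522.2 -102.2]
('clip', 0.056) 101 [ 524.7 -103.8] [40.3 17. ] long axis deg 46.2 mean [ 525.2 -103.3]
foot 1315 [579.8 210.9] [167.5 167.9] long axis deg 157.0 mean [580.  174.9]
rim 171 [586.5 177.5] [41.2 40. ] long axis deg 66.2 mean [584.  175.5]
shoulder 42 [585.9 177. ] [21.1 19.8] long axis deg 65.0 mean [584.3 174.8]
T 41 [586.2 177.6] [ 9.1 25.8] long axis deg 153.5 mean [585.9 176.7]
zmax 0.16391252773355894 clip z [0.0580291  0.06605863 0.0684449 ]
small1 129 [544.8 -21.1] [34.3 29.4] long axis deg 1.4 mean [542.9 -21.4]
small2 164 [ 465.5 -106.6] [32.2 86.7] long axis deg 178.6 mean [ 450.9 -104.7]
side
('clip', 0.008) 376 [526.8 -98.4] [44.7 34.5] long axis deg 24.4 mean [526.5 -95. ]
('clip', 0.056) 97 [ 528.7 -103.6] [41.5 18.5] long axis deg 47.6 mean [ 528.3 -101.7]
foot 1865 [589.6 177.9] [109.8 130.3] long axis deg 156.9 mean [581.6 194.1]
rim 268 [589.7 177.3] [40.5 42.8] long axis deg 158.9 mean [586.6 185.3]
shoulder 81 [588.9 178.1] [19.  20.6] long axis deg 160.8 mean [588.3 181. ]
T 68 [588.6 177.3] [ 8.7 27.6] long axis deg 157.9 mean [588.6 179.1]
zmax 0.1620008263630269 clip z [0.05191195 0.06356557 0.06470478]
small1 191 [547.8 -20.1] [33.3 31.8] long axis deg 30.9 mean [546.7 -15.6]
small2 209 [ 467.7 -105. ] [29.1 84. ] long axis deg 176.5 mean [445.7 -99.9]
```

```bash
cat >> h.py <<'E'
from scipy.spatial.transform import Rotation as Ro
def go(x,y,z,yaw):
    s=status.state();R=Ro.from_euler("xyz",s["ee_rot"])
    d=R.inv().apply(np.array([x,y,z])-s["tcp_pos"])/.04
    r=(R.inv()*Ro.from_euler("xyz",[np.pi,0,np.radians(yaw)])).as_rotvec(degrees=True)/6
    print("t",np.round(d,3),"a",np.round(r,3),"rows",np.linalg.norm(d)*40/41.7,np.linalg.norm(r)*6/7.16)
def wcloud():
    s0=status.state();s=viewer.snapshot("wrist");T=np.array(s["hand_eye"]);R=Ro.from_euler("xyz",s0["ee_rot"]).as_matrix()
    Rw=R@T[:3,:3];tw=R@T[:3,3]+s0["tcp_pos"]; s["R"]=Rw.T;s["t"]=-Rw.T@tw
    return s,cloud(s),s["depth"],s0
E
python3 -c "
from h import *
go(.527,-.104,.21,47)
s,C,d,s0=wcloud();print(s['hand_eye'])"
```

```text
t [-13.365 -12.415   0.533] a [-1.0000e-02  1.1000e-02  1.9361e+01] rows 17.505405430389317 16.224248963311034
[[-2.60702135e-04 -9.49295709e-01 -3.14384461e-01  8.03831990e-02]
 [ 9.99999837e-01 -8.74778445e-05 -5.65103471e-04 -1.21832187e-04]
 [ 5.08948625e-04 -3.14384557e-01  9.49295576e-01 -1.42958474e-01]
 [ 0.00000000e+00  0.00000000e+00  0.00000000e+00  1.00000000e+00]]
```

```bash
python3 -m inch '[{"tx":-1,"ty":-1,"az":1.1},{"tx":-2,"ty":-1.9,"az":2.2},{"tx":-3,"ty":-2.8,"az":3.3},{"tx":-3.7,"ty":-3.5,"az":4.4},{"tx":-4.4,"ty":-4.2,"az":5.5},{"tx":-5.1,"ty":-4.9,"az":6.6},{"tx":-5.8,"ty":-5.5,"az":7.7},{"tx":-6.5,"ty":-6.1,"az":8.8},{"tx":-7.2,"ty":-6.8,"az":9.9},{"tx":-8,"ty":-7.5,"az":11},{"tx":-8.8,"ty":-8.2,"az":12.1},{"tx":-9.5,"ty":-8.9,"az":13.2}]'; python3 -c "
from h import *
go(.527,-.104,.21,47)"
```

```text
t [-13.365 -12.417   0.532] a [-8.0000e-03  8.0000e-03  1.9361e+01] rows 17.506680626158587 16.224189083463592invalid input at $[0]: expected keys tx, ty, tz, ax, ay, az, fingers
```

```bash
python3 -m inch '[{"tx":-1,"ty":-1,"tz":0,"ax":0,"ay":0,"az":1.1,"fingers":1},{"tx":-2,"ty":-1.9,"tz":0,"ax":0,"ay":0,"az":2.2,"fingers":1},{"tx":-3,"ty":-2.8,"tz":0,"ax":0,"ay":0,"az":3.3,"fingers":1},{"tx":-4,"ty":-3.7,"tz":0,"ax":0,"ay":0,"az":4.4,"fingers":1},{"tx":-5,"ty":-4.6,"tz":0,"ax":0,"ay":0,"az":5.5,"fingers":1},{"tx":-6,"ty":-5.5,"tz":0,"ax":0,"ay":0,"az":6.6,"fingers":1},{"tx":-7,"ty":-6.4,"tz":0,"ax":0,"ay":0,"az":7.7,"fingers":1},{"tx":-8,"ty":-7.3,"tz":0,"ax":0,"ay":0,"az":8.8,"fingers":1},{"tx":-9,"ty":-8.2,"tz":0,"ax":0,"ay":0,"az":9.9,"fingers":1},{"tx":-9.7,"ty":-9,"tz":0,"ax":0,"ay":0,"az":11,"fingers":1},{"tx":-10.4,"ty":-9.7,"tz":0,"ax":0,"ay":0,"az":12.1,"fingers":1},{"tx":-11,"ty":-10.2,"tz":0,"ax":0,"ay":0,"az":13.2,"fingers":1}]'; python3 -c "
from h import *
go(.527,-.104,.21,47)"
```

```text
t: 1.15
tcp_pos: [0.4126, 0.0931, 0.2314]
ee_rot: [3.142, -0.0, 1.46]
ft_force: [0.8, 0.6, -0.0]
finger_gap: 0.0851
grasp_force: 0.0
t [-4.581  3.389  0.534] a [ 0.000e+00 -1.000e-03  6.104e+00] rows 5.489635200025003 5.115016353010874
```

```bash
python3 -m inch '[{"tx":-0.8,"ty":0.6,"tz":0.1,"ax":0,"ay":0,"az":1,"fingers":0.2},{"tx":-1.5,"ty":1.1,"tz":0.2,"ax":0,"ay":0,"az":2,"fingers":0.2},{"tx":-2.2,"ty":1.6,"tz":0.3,"ax":0,"ay":0,"az":3,"fingers":0.2},{"tx":-2.9,"ty":2.1,"tz":0.4,"ax":0,"ay":0,"az":4,"fingers":0.2},{"tx":-3.6,"ty":2.7,"tz":0.5,"ax":0,"ay":0,"az":5,"fingers":0.2},{"tx":-4.2,"ty":3.1,"tz":0.53,"ax":0,"ay":0,"az":5.8,"fingers":0.2},{"tx":-4.58,"ty":3.39,"tz":0.53,"ax":0,"ay":0,"az":6.1,"fingers":0.2},{"tx":-4.58,"ty":3.39,"tz":0.53,"ax":0,"ay":0,"az":6.1,"fingers":0.2},{"tx":-4.58,"ty":3.39,"tz":0.53,"ax":0,"ay":0,"az":6.1,"fingers":0.2},{"tx":-4.58,"ty":3.39,"tz":0.53,"ax":0,"ay":0,"az":6.1,"fingers":0.2}]'; python3 - <<'E'
from h import *
s,C,d,s0=wcloud(); cv2.imwrite("pics/w1.png",np.clip(s["frame"]*1.5,0,255).astype(np.uint8))
print(s0["tcp_pos"],s0["ee_rot"])
for z0,z1 in((.008,.075),(.02,.036),(.056,.075)): rect(near(C,.527,-.104,.04,z0,z1,d),("clip",z0))
q=near(C,.527,-.104,.04,.04,.09,d);print(np.percentile(q[:,2],[50,90,98]))
E
```

```text
t: 1.98
tcp_pos: [0.5274, -0.1005, 0.21]
ee_rot: [-3.141, 0.0, 0.828]
ft_force: [-0.3, -0.4, -0.1]
finger_gap: 0.0512
grasp_force: 0.0
[ 0.52737532 -0.10051924  0.2099838 ] [-3.14079066e+00  1.04176283e-04  8.27696743e-01]
('clip', 0.008) 1439 [ 528.5 -103.9] [43.4 45.4] long axis deg 139.1 mean [ 530.1 -101.9]
('clip', 0.02) 716 [ 528.9 -104.1] [43.2 44.6] long axis deg 138.1 mean [ 529.6 -102.2]
('clip', 0.056) 607 [ 527.8 -105. ] [40.8 15.6] long axis deg 47.3 mean [ 528.7 -103.7]
[0.06368294 0.06487264 0.06548048]
```

View pics/w1.png

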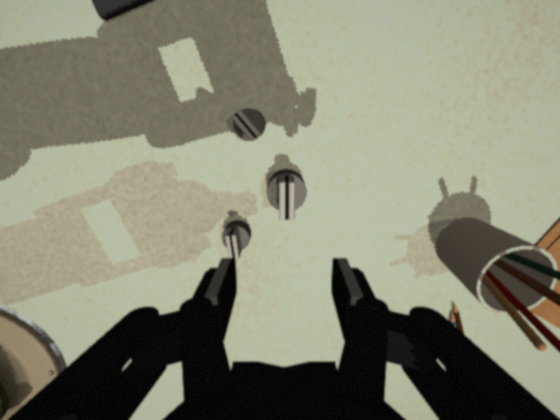

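The wrist view shows the clip at (287,190) between the open fingers, and both small ones stand clear of the finger paths. The measured centre is (0.528, -0.1045), with the top at 64 mm as it should be.

```bash
python3 -c "
from h import *
go(.528,-.1045,.036,47.3)"
```

```text
t [-0.067  0.086  4.354] a [-0.005  0.     0.025] rows 4.1779738132255115 0.021044804075133157
```

```bash
python3 -m inch '[{"tx":-0.07,"ty":0.085,"tz":0.7,"ax":0,"ay":0,"az":0,"fingers":0.2},{"tx":-0.07,"ty":0.085,"tz":1.5,"ax":0,"ay":0,"az":0,"fingers":0.2},{"tx":-0.07,"ty":0.085,"tz":2.3,"ax":0,"ay":0,"az":0,"fingers":0.2},{"tx":-0.07,"ty":0.085,"tz":3.1,"ax":0,"ay":0,"az":0,"fingers":0.2},{"tx":-0.07,"ty":0.085,"tz":3.8,"ax":0,"ay":0,"az":0,"fingers":0.2},{"tx":-0.07,"ty":0.085,"tz":4.2,"ax":0,"ay":0,"az":0,"fingers":0.2},{"tx":-0.07,"ty":0.085,"tz":4.35,"ax":0,"ay":0,"az":0,"fingers":0.2},{"tx":-0.07,"ty":0.085,"tz":4.35,"ax":0,"ay":0,"az":0,"fingers":0.2},{"tx":-0.07,"ty":0.085,"tz":4.35,"ax":0,"ay":0,"az":0,"fingers":-0.9},{"tx":-0.07,"ty":0.085,"tz":4.35,"ax":0,"ay":0,"az":0,"fingers":-0.9},{"tx":-0.07,"ty":0.085,"tz":4.35,"ax":0,"ay":0,"az":0,"fingers":-0.9},{"tx":-0.07,"ty":0.085,"tz":4.35,"ax":0,"ay":0,"az":0,"fingers":-0.9}]' 80
python3 -m inch '[{"tx":0,"ty":0,"tz":0,"ax":0,"ay":0,"az":0,"fingers":-0.9},{"tx":0,"ty":0,"tz":0,"ax":0,"ay":0,"az":0,"fingers":-0.9},{"tx":0,"ty":0,"tz":0,"ax":0,"ay":0,"az":0,"fingers":-0.9},{"tx":0,"ty":0,"tz":0,"ax":0,"ay":0,"az":0,"fingers":-0.9},{"tx":0,"ty":0,"tz":0,"ax":0,"ay":0,"az":0,"fingers":-0.9}]'
```

```text
t: 3.03
tcp_pos: [0.529, -0.1056, 0.0374]
ee_rot: [3.14, -0.001, 0.827]
ft_force: [-0.4, 1.1, 6.0]
finger_gap: 0.0145
grasp_force: 79.0
t: 3.45
tcp_pos: [0.529, -0.1056, 0.0374]
ee_rot: [3.14, -0.001, 0.827]
ft_force: [-0.7, 2.0, 7.2]
finger_gap: 0.0147
grasp_force: 79.1
```

```bash
python3 -m inch '[{"tx":0,"ty":0,"tz":-0.3,"ax":0,"ay":0,"az":0,"fingers":-0.9},{"tx":0,"ty":0,"tz":-0.9,"ax":0,"ay":0,"az":0,"fingers":-0.9},{"tx":0,"ty":0,"tz":-1.7,"ax":0,"ay":0,"az":0,"fingers":-0.9},{"tx":0,"ty":0,"tz":-2.5,"ax":0,"ay":0,"az":0,"fingers":-0.9},{"tx":0,"ty":0,"tz":-3.3,"ax":0,"ay":0,"az":0,"fingers":-0.9},{"tx":0,"ty":0,"tz":-4.1,"ax":0,"ay":0,"az":0,"fingers":-0.9},{"tx":0,"ty":0,"tz":-4.9,"ax":0,"ay":0,"az":0,"fingers":-0.9},{"tx":0,"ty":0,"tz":-5.6,"ax":0,"ay":0,"az":0,"fingers":-0.9},{"tx":0,"ty":0,"tz":-6.1,"ax":0,"ay":0,"az":0,"fingers":-0.9},{"tx":0,"ty":0,"tz":-6.3,"ax":0,"ay":0,"az":0,"fingers":-0.9}]'
python3 -c "
from h import *
go(.533,.202,.29,-23)"
```

```text
t: 4.28
tcp_pos: [0.5288, -0.1057, 0.2915]
ee_rot: [3.136, -0.002, 0.827]
ft_force: [0.8, 0.1, -1.0]
finger_gap: 0.0148
grasp_force: 78.2
t [ 5.731 -5.135  0.022] a [ 0.033 -0.045 11.728] rows 7.380789017999519 9.828020173262862
```

```bash
python3 -m inch '[{"tx":0.3,"ty":-0.3,"tz":0,"ax":0,"ay":0,"az":0.8,"fingers":-0.9},{"tx":0.9,"ty":-0.8,"tz":0,"ax":0,"ay":0,"az":1.9,"fingers":-0.9},{"tx":1.5,"ty":-1.35,"tz":0,"ax":0,"ay":0,"az":3,"fingers":-0.9},{"tx":2.1,"ty":-1.9,"tz":0,"ax":0,"ay":0,"az":4.1,"fingers":-0.9},{"tx":2.7,"ty":-2.4,"tz":0,"ax":0,"ay":0,"az":5.2,"fingers":-0.9},{"tx":3.3,"ty":-3,"tz":0,"ax":0,"ay":0,"az":6.3,"fingers":-0.9},{"tx":3.9,"ty":-3.5,"tz":0,"ax":0,"ay":0,"az":7.4,"fingers":-0.9},{"tx":4.5,"ty":-4,"tz":0,"ax":0,"ay":0,"az":8.5,"fingers":-0.9},{"tx":5,"ty":-4.5,"tz":0,"ax":0,"ay":0,"az":9.6,"fingers":-0.9},{"tx":5.4,"ty":-4.8,"tz":0,"ax":0,"ay":0,"az":10.6,"fingers":-0.9},{"tx":5.7,"ty":-5.1,"tz":0,"ax":0,"ay":0,"az":11.4,"fingers":-0.9},{"tx":5.7,"ty":-5.1,"tz":0,"ax":0,"ay":0,"az":11.7,"fingers":-0.9}]'
python3 -m inch '[{"tx":0,"ty":0,"tz":0,"ax":0,"ay":0,"az":0,"fingers":-0.9},{"tx":0,"ty":0,"tz":0,"ax":0,"ay":0,"az":0,"fingers":-0.9},{"tx":0,"ty":0,"tz":0,"ax":0,"ay":0,"az":0,"fingers":-0.9},{"tx":0,"ty":0,"tz":0,"ax":0,"ay":0,"az":0,"fingers":-0.9}]'
python3 - <<'E'
from h import *
s,C,d,s0=wcloud(); cv2.imwrite("pics/w2.png",np.clip(s["frame"]*1.5,0,255).astype(np.uint8))
print(s0["tcp_pos"],s0["ee_rot"])
for n,z0,z1 in(("rim",.112,.128),("sh",.134,.148),("T",.150,.17)): rect(near(C,.588,.178,.04,z0,z1,d),n)
q=near(C,.588,.178,.04,.08,.18,d);print(np.percentile(q[:,2],[50,90,99]))
# clip in tool frame
R=Ro.from_euler("xyz",s0["ee_rot"]).as_matrix()
P=(C-s0["tcp_pos"])@R; m=(d>0.05)&(np.hypot(P[...,0],P[...,1])<.04)&(P[...,2]>-.04)&(P[...,2]<.06)
q=P[m]*1000;print(len(q),np.percentile(q,[1,50,99],axis=0).round(1))
E
```

```text
t: 5.28
tcp_pos: [0.532, 0.2031, 0.2869]
ee_rot: [3.141, 0.002, -0.4]
ft_force: [-1.0, -1.7, -1.5]
finger_gap: 0.0147
grasp_force: 78.2
t: 5.62
tcp_pos: [0.5328, 0.1998, 0.2879]
ee_rot: [3.141, 0.0, -0.399]
ft_force: [-0.3, -0.5, -1.5]
finger_gap: 0.0145
grasp_force: 78.2
[0.53281442 0.19978294 0.28791268] [ 3.14133123e+00  3.05305261e-04 -3.98548724e-01]
rim 1003 [588.7 176.3] [40. 40.] long axis deg 156.4 mean [589.8 176. ]
sh 252 [589.1 176.4] [19.5 19.6] long axis deg 157.2 mean [589.  176.5]
T 285 [588.6 176.6] [ 7.4 27.5] long axis deg 157.3 mean [589.  176.4]
[0.12054357 0.15849606 0.161869  ]
7646 [[-18.4 -20.4 -38.6]
 [ 11.2  -0.1 -24.3]
 [ 22.6  20.5  33.5]]
```

View pics/w2.png

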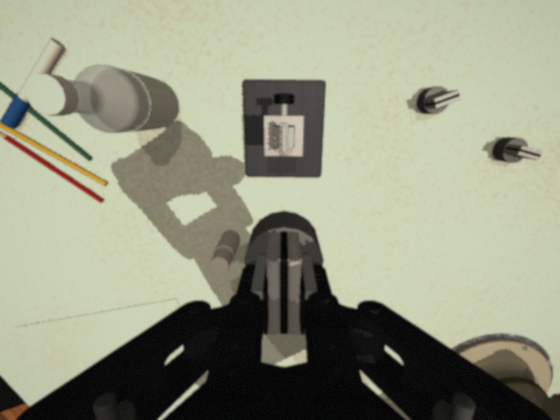

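The wrist view shows the held clip upright at (284,230), and the T-tip straight ahead at (285,137) with its bar in line with the tool's x. The T is at (0.5888, 0.1765), yaw -22.8°, and its heights match the description.

```bash
python3 -c "
from h import *
go(.5888,.1765,.225,-22.8)"
```

```text
t [ 1.515 -0.006  1.575] a [ 0.001  0.001 -0.008] rows 2.0966904443425807 0.00675964089446996
```

```bash
python3 -m inch '[{"tx":0.3,"ty":0,"tz":0,"ax":0,"ay":0,"az":0,"fingers":-0.9},{"tx":0.7,"ty":0,"tz":0.2,"ax":0,"ay":0,"az":0,"fingers":-0.9},{"tx":1.1,"ty":0,"tz":0.6,"ax":0,"ay":0,"az":0,"fingers":-0.9},{"tx":1.4,"ty":0,"tz":1,"ax":0,"ay":0,"az":0,"fingers":-0.9},{"tx":1.515,"ty":0,"tz":1.4,"ax":0,"ay":0,"az":0,"fingers":-0.9},{"tx":1.515,"ty":0,"tz":1.57,"ax":0,"ay":0,"az":0,"fingers":-0.9},{"tx":1.515,"ty":0,"tz":1.57,"ax":0,"ay":0,"az":0,"fingers":-0.9},{"tx":1.515,"ty":0,"tz":1.57,"ax":0,"ay":0,"az":0,"fingers":-0.9},{"tx":1.515,"ty":0,"tz":1.57,"ax":0,"ay":0,"az":0,"fingers":-0.9},{"tx":1.515,"ty":0,"tz":1.57,"ax":0,"ay":0,"az":0,"fingers":-0.9}]'
python3 - <<'E'
from h import *
go(.5888,.1765,.1774,-22.8)
b=snap("side");c=b["frame"][200:340,180:340];cv2.imwrite("pics/s3.png",np.clip(1.6*cv2.resize(c,(640,560),interpolation=2).astype(float),0,255).astype(np.uint8))
E
```

```text
t: 6.5
tcp_pos: [0.5887, 0.1771, 0.2267]
ee_rot: [-3.141, -0.002, -0.398]
ft_force: [-0.1, -0.6, -0.9]
finger_gap: 0.015
grasp_force: 78.2
t [0.006 0.013 1.231] a [-0.01  -0.018 -0.001] rows 1.1812806560815134 0.01740652189184718
```

View pics/s3.png

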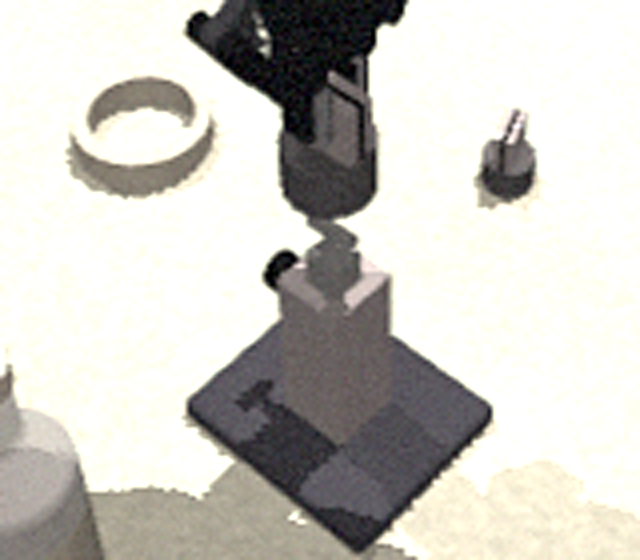

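The clip's underside (330,205) hangs right above the T (335,235) in this crop, so I'll lower it.

```bash
python3 -m inch '[{"tx":0,"ty":0.01,"tz":0.2,"ax":0,"ay":0,"az":0,"fingers":-0.9},{"tx":0,"ty":0.01,"tz":0.45,"ax":0,"ay":0,"az":0,"fingers":-0.9},{"tx":0,"ty":0.01,"tz":0.65,"ax":0,"ay":0,"az":0,"fingers":-0.9},{"tx":0,"ty":0.01,"tz":0.85,"ax":0,"ay":0,"az":0,"fingers":-0.9},{"tx":0,"ty":0.01,"tz":1,"ax":0,"ay":0,"az":0,"fingers":-0.9},{"tx":0,"ty":0.01,"tz":1.1,"ax":0,"ay":0,"az":0,"fingers":-0.9},{"tx":0,"ty":0.01,"tz":1.1,"ax":0,"ay":0,"az":0,"fingers":-0.9},{"tx":0,"ty":0.01,"tz":1.1,"ax":0,"ay":0,"az":0,"fingers":-0.9},{"tx":0,"ty":0.01,"tz":1.1,"ax":0,"ay":0,"az":0,"fingers":-0.9}]'
python3 -c "
from h import *
go(.5888,.1765,.1774,-22.8)"
```

```text
t: 7.3
tcp_pos: [0.5887, 0.1765, 0.1817]
ee_rot: [-3.141, -0.001, -0.398]
ft_force: [0.2, 0.2, -1.8]
finger_gap: 0.0144
grasp_force: 78.2
t [ 0.002 -0.001  0.109] a [-0.004 -0.007 -0.005] rows 0.10420979682973322 0.007975430875980962
```

```bash
python3 -m inch '[{"tx":0,"ty":0,"tz":0.03,"ax":0,"ay":0,"az":0,"fingers":-0.9},{"tx":0,"ty":0,"tz":0.06,"ax":0,"ay":0,"az":0,"fingers":-0.9},{"tx":0,"ty":0,"tz":0.09,"ax":0,"ay":0,"az":0,"fingers":-0.9},{"tx":0,"ty":0,"tz":0.12,"ax":0,"ay":0,"az":0,"fingers":-0.9},{"tx":0,"ty":0,"tz":0.13,"ax":0,"ay":0,"az":0,"fingers":-0.9},{"tx":0,"ty":0,"tz":0.13,"ax":0,"ay":0,"az":0,"fingers":-0.9},{"tx":0,"ty":0,"tz":0.13,"ax":0,"ay":0,"az":0,"fingers":-0.9}]'
```

```text
t: 7.88
tcp_pos: [0.5889, 0.1765, 0.1774]
ee_rot: [-3.141, -0.002, -0.399]
ft_force: [-1.2, 0.2, 5.0]
finger_gap: 0.0145
grasp_force: 79.3
```

```bash
python3 -m inch '[{"tx":0,"ty":0,"tz":0.02,"ax":0,"ay":0,"az":0,"fingers":-0.9},{"tx":0,"ty":0,"tz":0.04,"ax":0,"ay":0,"az":0,"fingers":-0.9},{"tx":0,"ty":0,"tz":0.04,"ax":0,"ay":0,"az":0,"fingers":-0.9},{"tx":0,"ty":0,"tz":0.04,"ax":0,"ay":0,"az":0,"fingers":-0.9}]'
```

```text
t: 8.22
tcp_pos: [0.5895, 0.1765, 0.1773]
ee_rot: [-3.139, -0.005, -0.399]
ft_force: [-1.6, -0.7, 13.6]
finger_gap: 0.0148
grasp_force: 80.5
```

Seated: it stops hard at z = 0.1773, as predicted. I'll ease up slightly and give it the quarter turn.

```bash
python3 -m inch '[{"tx":0,"ty":0,"tz":-0.06,"ax":0,"ay":0,"az":0,"fingers":-0.9},{"tx":0,"ty":0,"tz":-0.06,"ax":0,"ay":0,"az":-0.4,"fingers":-0.9},{"tx":0,"ty":0,"tz":-0.06,"ax":0,"ay":0,"az":-1.2,"fingers":-0.9},{"tx":0,"ty":0,"tz":-0.06,"ax":0,"ay":0,"az":-2,"fingers":-0.9},{"tx":0,"ty":0,"tz":-0.06,"ax":0,"ay":0,"az":-2.8,"fingers":-0.9},{"tx":0,"ty":0,"tz":-0.06,"ax":0,"ay":0,"az":-3.6,"fingers":-0.9},{"tx":0,"ty":0,"tz":-0.06,"ax":0,"ay":0,"az":-4.4,"fingers":-0.9},{"tx":0,"ty":0,"tz":-0.06,"ax":0,"ay":0,"az":-5.2,"fingers":-0.9},{"tx":0,"ty":0,"tz":-0.06,"ax":0,"ay":0,"az":-6,"fingers":-0.9},{"tx":0,"ty":0,"tz":-0.06,"ax":0,"ay":0,"az":-6.8,"fingers":-0.9},{"tx":0,"ty":0,"tz":-0.06,"ax":0,"ay":0,"az":-7.5,"fingers":-0.9},{"tx":0,"ty":0,"tz":-0.06,"ax":0,"ay":0,"az":-7.5,"fingers":-0.9}]'
python3 -c "
from h import *
go(.5888,.1765,.1788,67.2)"
```

```text
t: 9.22
tcp_pos: [0.5887, 0.1765, 0.1774]
ee_rot: [3.141, -0.001, 0.389]
ft_force: [0.6, -0.4, 3.4]
finger_gap: 0.0146
grasp_force: 78.7
t [ 0.001  0.    -0.036] a [ 7.000e-03 -8.000e-03 -7.481e+00] rows 0.03419894241007108 6.269073445446071
```

```bash
python3 -m inch '[{"tx":0,"ty":0,"tz":-0.04,"ax":0,"ay":0,"az":-0.4,"fingers":-0.9},{"tx":0,"ty":0,"tz":-0.04,"ax":0,"ay":0,"az":-1.2,"fingers":-0.9},{"tx":0,"ty":0,"tz":-0.04,"ax":0,"ay":0,"az":-2,"fingers":-0.9},{"tx":0,"ty":0,"tz":-0.04,"ax":0,"ay":0,"az":-2.8,"fingers":-0.9},{"tx":0,"ty":0,"tz":-0.04,"ax":0,"ay":0,"az":-3.6,"fingers":-0.9},{"tx":0,"ty":0,"tz":-0.04,"ax":0,"ay":0,"az":-4.4,"fingers":-0.9},{"tx":0,"ty":0,"tz":-0.04,"ax":0,"ay":0,"az":-5.2,"fingers":-0.9},{"tx":0,"ty":0,"tz":-0.04,"ax":0,"ay":0,"az":-6,"fingers":-0.9},{"tx":0,"ty":0,"tz":-0.04,"ax":0,"ay":0,"az":-6.8,"fingers":-0.9},{"tx":0,"ty":0,"tz":-0.04,"ax":0,"ay":0,"az":-7.48,"fingers":-0.9},{"tx":0,"ty":0,"tz":-0.04,"ax":0,"ay":0,"az":-7.48,"fingers":-0.9},{"tx":0,"ty":0,"tz":-0.04,"ax":0,"ay":0,"az":-7.48,"fingers":-0.9}]'
python3 -c "
from h import *
go(.5888,.1765,.1834,67.2)
go(.5888,.1765,.1774+.006+.064,67.2)"
```

```text
t: 10.22
tcp_pos: [0.5884, 0.1764, 0.1782]
ee_rot: [-3.141, 0.0, 1.166]
ft_force: [0.7, -0.7, -1.1]
finger_gap: 0.0148
grasp_force: 78.2
t [ 0.006  0.009 -0.129] a [-0.005  0.003 -0.061] rows 0.12414845899609084 0.05156273554268337
t [ 0.005  0.008 -1.729] a [-0.005  0.003 -0.061] rows 1.6585220798375702 0.05156273554268337
```

```bash
python3 -m inch '[{"tx":0,"ty":0,"tz":-0.08,"ax":0,"ay":0,"az":0,"fingers":-0.9},{"tx":0,"ty":0,"tz":-0.15,"ax":0,"ay":0,"az":0,"fingers":-0.9},{"tx":0,"ty":0,"tz":-0.22,"ax":0,"ay":0,"az":0,"fingers":-0.9},{"tx":0,"ty":0,"tz":-0.3,"ax":0,"ay":0,"az":0,"fingers":-0.9},{"tx":0,"ty":0,"tz":-0.3,"ax":0,"ay":0,"az":0,"fingers":-0.9},{"tx":0,"ty":0,"tz":-0.3,"ax":0,"ay":0,"az":0,"fingers":-0.9}]'
```

```text
t: 10.72
tcp_pos: [0.5884, 0.1765, 0.1905]
ee_rot: [-3.142, 0.0, 1.17]
ft_force: [0.4, -0.9, -4.7]
finger_gap: 0.0143
grasp_force: 78.9
```

The weight rose by about 3 N, which is the mast, so the clip is locked. I'll lift the rest.

```bash
python3 -m inch '[{"tx":0,"ty":0,"tz":-0.1,"ax":0,"ay":0,"az":0,"fingers":-0.9},{"tx":0,"ty":0,"tz":-0.25,"ax":0,"ay":0,"az":0,"fingers":-0.9},{"tx":0,"ty":0,"tz":-0.4,"ax":0,"ay":0,"az":0,"fingers":-0.9},{"tx":0,"ty":0,"tz":-0.55,"ax":0,"ay":0,"az":0,"fingers":-0.9},{"tx":0,"ty":0,"tz":-0.7,"ax":0,"ay":0,"az":0,"fingers":-0.9},{"tx":0,"ty":0,"tz":-0.85,"ax":0,"ay":0,"az":0,"fingers":-0.9},{"tx":0,"ty":0,"tz":-1,"ax":0,"ay":0,"az":0,"fingers":-0.9},{"tx":0,"ty":0,"tz":-1.15,"ax":0,"ay":0,"az":0,"fingers":-0.9},{"tx":0,"ty":0,"tz":-1.3,"ax":0,"ay":0,"az":0,"fingers":-0.9},{"tx":0,"ty":0,"tz":-1.4,"ax":0,"ay":0,"az":0,"fingers":-0.9},{"tx":0,"ty":0,"tz":-1.42,"ax":0,"ay":0,"az":0,"fingers":-0.9},{"tx":0,"ty":0,"tz":-1.42,"ax":0,"ay":0,"az":0,"fingers":-0.9}]'
python3 -m inch '[{"tx":0,"ty":0,"tz":0,"ax":0,"ay":0,"az":0,"fingers":-0.9},{"tx":0,"ty":0,"tz":0,"ax":0,"ay":0,"az":0,"fingers":-0.9},{"tx":0,"ty":0,"tz":0,"ax":0,"ay":0,"az":0,"fingers":-0.9},{"tx":0,"ty":0,"tz":0,"ax":0,"ay":0,"az":0,"fingers":-0.9}]'
python3 - <<'E'
from h import *
b=snap("side");c=b["frame"][170:330,190:340];cv2.imwrite("pics/s4.png",np.clip(1.6*cv2.resize(c,(560,597),interpolation=2).astype(float),0,255).astype(np.uint8))
C=cloud(b);d=b["depth"];q=near(C,.5888,.1765,.016,.1,.21,d)
v,u=np.mgrid[:420,:560];m=(d>.05)&(np.hypot(C[...,0]-.5888,C[...,1]-.1765)<.016)&(C[...,2]>.115)&(C[...,2]<.215)
for r in np.unique(v[m]): 
    k=m&(v==r);print(r,k.sum(),C[...,2][k].mean().round(4),b["frame"][k].mean().round(1))
E
```

```text
t: 11.72
tcp_pos: [0.5885, 0.1765, 0.2476]
ee_rot: [3.141, -0.0, 1.17]
ft_force: [0.2, -0.1, -5.7]
finger_gap: 0.0148
grasp_force: 78.9
t: 12.05
tcp_pos: [0.5884, 0.1765, 0.2471]
ee_rot: [-3.141, 0.0, 1.17]
ft_force: [-0.9, 0.0, -5.4]
finger_gap: 0.0147
grasp_force: 78.9
245 3 0.1898 71.0
246 10 0.1916 61.5
247 15 0.1916 62.9
248 15 0.1886 62.5
249 15 0.1859 60.9
250 15 0.1834 62.0
251 15 0.1805 62.2
252 15 0.1773 62.1
253 15 0.1749 62.8
254 15 0.1722 63.4
255 15 0.1693 64.4
256 15 0.1666 64.0
257 15 0.1636 66.5
258 15 0.1612 66.6
259 15 0.1573 66.1
260 14 0.1554 58.4
261 14 0.152 58.6
262 14 0.1492 60.5
263 14 0.1462 61.1
264 14 0.1437 60.7
265 14 0.141 60.4
266 15 0.1363 65.4
267 15 0.134 61.8
268 15 0.1311 54.4
269 17 0.1266 55.1
270 17 0.1248 59.0
271 15 0.123 61.7
272 15 0.1212 71.4
273 12 0.1204 73.3
274 10 0.1198 86.9
275 7 0.119 98.3
```

View pics/s4.png

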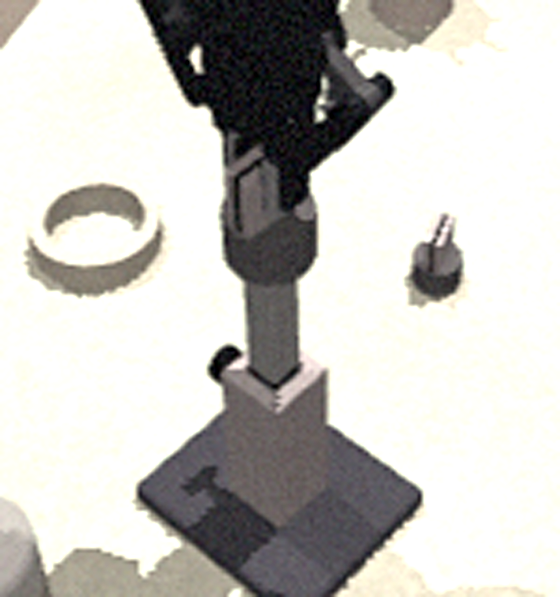

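The crop shows the mast drawn out upright under the clip, with its dark ring at (275,372) just above the rim. From the TCP heights the mast has risen about 63.7 mm. I'll add 1 mm of margin, let it settle and compare the ring's position with the rim.

```bash
python3 -m inch '[{"tx":0,"ty":0,"tz":-0.025,"ax":0,"ay":0,"az":0,"fingers":-0.9},{"tx":0,"ty":0,"tz":-0.025,"ax":0,"ay":0,"az":0,"fingers":-0.9},{"tx":0,"ty":0,"tz":-0.025,"ax":0,"ay":0,"az":0,"fingers":-0.9},{"tx":0,"ty":0,"tz":-0.025,"ax":0,"ay":0,"az":0,"fingers":-0.9},{"tx":0,"ty":0,"tz":-0.025,"ax":0,"ay":0,"az":0,"fingers":-0.9},{"tx":0,"ty":0,"tz":-0.025,"ax":0,"ay":0,"az":0,"fingers":-0.9}]'
python3 - <<'E'
from h import *
f=np.mean([snap("side")["frame"].astype(float) for _ in range(6)],0);b=snap("side")
K=np.array(b["intrinsics"]);R=np.array(b["R"]);t=np.array(b["t"])
yaw=np.radians(-22.8);X=np.array([np.cos(yaw),np.sin(yaw),0]);Y=np.array([-np.sin(yaw),np.cos(yaw),0])
for nm,o in(("face -x",-.01*X),("face +y",.01*Y)):
  print(nm)
  for z in np.arange(.116,.138,.0015):
    c=R@(np.array([.5888,.1765,z])+o)+t;p=K@c/c[2]
    print(round(z,4),p[:2].round(1),cv2.getRectSubPix(f.mean(2).astype(np.float32),(3,1),(float(p[0]),float(p[1]))).mean().round(1))
s=status.state();print(s["t"],s["tcp_pos"],abs(s["dq"]).max())
E
```

```text
t: 12.6
tcp_pos: [0.5885, 0.1764, 0.2483]
ee_rot: [-3.142, 0.0, 1.17]
ft_force: [0.9, -0.4, -5.6]
finger_gap: 0.0144
grasp_force: 78.9
face -x
0.116 [266.8 272.7] 111.8
0.1175 [266.8 272.2] 95.2
0.119 [266.8 271.7] 77.5
0.1205 [266.7 271.3] 59.2
0.122 [266.7 270.8] 46.2
0.1235 [266.7 270.3] 39.3
0.125 [266.7 269.8] 37.3
0.1265 [266.7 269.3] 41.6
0.128 [266.7 268.8] 46.3
0.1295 [266.7 268.3] 51.4
0.131 [266.6 267.8] 55.2
0.1325 [266.6 267.3] 56.7
0.134 [266.6 266.8] 57.8
0.1355 [266.6 266.3] 58.2
0.137 [266.6 265.8] 58.4
face +y
0.116 [259.6 273.1] 78.5
0.1175 [259.5 272.6] 70.4
0.119 [259.5 272.2] 60.6
0.1205 [259.5 271.7] 49.7
0.122 [259.5 271.2] 37.8
0.1235 [259.4 270.7] 33.8
0.125 [259.4 270.2] 34.3
0.1265 [259.4 269.7] 38.4
0.128 [259.4 269.2] 45.6
0.1295 [259.3 268.7] 51.2
0.131 [259.3 268.2] 55.7
0.1325 [259.3 267.7] 58.0
0.134 [259.3 267.2] 58.1
0.1355 [259.2 266.7] 58.4
0.137 [259.2 266.2] 59.0
12.95 [0.58848407 0.17644644 0.24831917] 0.0018445778315321947
```

The dark band centres at z ≈ 0.1245, against 0.1249 expected for a 65 mm rise. The ring is therefore just clear of the rim and the arm is steady, so I'll hand in.

```bash
python3 -c "
from h import *
print(ticket.job_done())"
```

```text
the job is handed in; nothing more can be done
None
```

The clip is locked under the T and holds the mast upright, about 65 mm out of its tube with the dark ring about 3 mm clear of the rim; the bottle, cup, tape and glue stick were left alone, and the job was handed in at about 13 s.

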